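Snap the tea box shut and lock its bolt

TASK

Close the wooden tea box: swing its open lid down and press the front edge until it snaps fully shut in its spring clip. Then, with the lid shut, push the bolt on top of the lid by its tab into the keeper beside the box as far as it goes, so that it wedges tight. Do not knock over the glass and the mug that stand around.

Things in the scene. Friction and masses are not known exactly. Their poses are not given: they have to be found in the camera images.
- tea_box: Light wooden box, 120 mm deep (its x), 190 mm wide (its y), walls 70 mm high, fixed to the worktop. Origin: centre of its underside, on the worktop. +x points to the hinged back, -x to the front (robot side), +y to the side with the keeper, z up. On the front wall's middle sits a steel spring clip (reaching 16 mm out from the wall). The keeper is a steel bracket on the +y side (x -29 to +9 mm, y 95 to 126 mm, up to z 105 mm).
- lid (a joint): Angle of the lid in rad: 0 = fully shut (lid flat on the box), grows as it opens upward and backward, 1.57 = upright. Stops at 0 and 1.75; it starts open, leaning forward at 0.7 to 1.25. The hinge is stiff: the lid stays where it is left and takes 1 to 2 N at the front edge to swing. At about 0.1 rad (front edge some 12 mm up) its strike plate meets the clip; about 10 N (up to 15 N) straight down on the front strip snaps it past; under 0.03 it is shut and held.
- lid_hinge (a point): Point on the lid's hinge line, middle of the box's width, 64 mm behind the box origin along its x and 70 mm above the worktop. The hinge line runs along the box's y.
- lid_front (a point): Where to press: on the lid's outer (when shut, upper) face, middle of its width, 114 mm from the hinge line and 13 mm short of the front edge. The lid is a wooden board 12 mm thick, 122 mm deep, 190 mm wide; its underside lies in the plane of the hinge line, its outer face 12 mm beyond it (82 mm above the worktop when shut). The outer face is bare from the front edge to 93 mm from the hinge line; behind that lie the bolt's guides and the bolt.
- bolt (a joint): Travel of the bolt in m: 0 = drawn back, 0.045 = end stop, fully home. It moves along the box's +y, carried by the lid. It rubs with about 1 N; over the last 20 mm its tapered nose wedges under the keeper's spring plate and the push rises to about 5 N (up to 8 N); if the lid is not shut, the nose strikes the keeper and stops near 0.02. It stays where it is left.
- bolt_tab (a point): Middle of the top of the bolt's thumb tab: a dark upright steel block 18 mm (box x) by 10 mm (box y) by 20 mm high, standing on the bar. Push on its face that looks to the box's -y. With the lid shut its top is 111 mm above the worktop, the bar's top 91 mm (tips may pass over the bar and the guides, which are 92 mm high). It is 10 mm in front of the box origin, and 20 mm + the bolt's travel to the +y side of it.
- glass: Clear drinking glass, 78 mm across, 92 mm high, loose, standing to the -y side of the box. Origin: centre of its underside, z up.
- mug_1: White mug, 84 x 117 mm with handle, 92 mm high, loose, standing behind the box. Origin: centre of its underside, z up.
Mind the look-alikes: they are no part of the job. What is shaped like the glass but blue is not meant.

How it is judged:
By the outcome, as a careful person would: the job done as asked, in the order asked, and still so for the second after the job is handed in, with the robot touching nothing.
It also fails if it takes over 42 s, if anything falls off the work surface, if the arm or the gripper's body presses on something with over 40 N, if the wrist force passes 120 N, or if a joint passes its speed limit or range.

ROBOT

A 6-joint arm with a two-finger parallel gripper is mounted at the origin on a cart in front of the work surface, level with it; the furniture and walls round the work are solid. World frame = base frame: x ahead of the robot, y to its left, z up, the work surface at z = 0. Lengths are in m, angles in rad, forces in N, time in s.
With the tool pointing down it reaches from about 0.25 to 0.775 m from the base axis. Payload 4 kg.
Tool frame: the origin (TCP) lies midway between the tips of the shut fingers; the grasp point (between the pads) lies 19 mm behind it; z points along the fingers, y is the line along which they close (so a half turn about z gives the same grasp; the last joint's range is limited). The gripper opens to 94 mm and grips with 3 to 60 N. Pads are 16 mm wide; open, the fingers measure 119 mm over their backs; the gripper's body (75 mm by 177 mm) begins 78 mm behind the grasp point.
Start: joints at [-1.442, 0.087, 1.371, -0, 1.684, -0.103], TCP at [0.126, -0.535, 0.206] pointing down, gripper open.
Joint ranges: [-3.1, 3.1], [-0.76, 2.03], [0.27, 2.55], [-1.08, 4.22], [0.17, 2.65], [-2.57, 2.57]. Speed limits (rad/s): [2.79, 2.79, 3.14, 3.14, 3.14, 3.14].

INTERFACE

Orientations are given as [roll, pitch, yaw] about the fixed x, y, z axes, in that order (R = Rz(yaw) Ry(pitch) Rx(roll)).
In Python, from station import ctrl gives the robot as it stands.
- The arm moves only by the tool carry_out, never from a script. Its argument "plan" is a list of rows, each an object of numbers: "grip": the finger opening in cm, from 0 to 9.4; "tx", "ty", "tz": the shift along the tool's x, y, z in cm; "rx", "ry", "rz": the turn, a rotation vector about the tool's x, y, z in rad. In form: [{"grip": .., "tx": .., "ty": .., "tz": .., "rx": .., "ry": .., "rz": ..}, ...]. A call has exactly 5 rows; each row shifts and turns the commanded pose from where the row before left it, along the tool's axes as they then stand; what a row does not reach is not made up. A row lasts 1/12 s, in which the tool goes at most 41.7 mm and 7.16 degrees, less where a joint would pass 70% of its speed; a pose out of reach is approached as far as the arm can. A call with a gripper value outside its range is refused whole. The fingers move at their own pace and stop on an object; "squeeze" is the grip in N (left out, the last holds). Time passes only in rows, so rows that do not move let the fingers close, or fill a call up. It gives the time, the measured TCP pose, the force, the opening and the grip force at its end, in the units of the state.
- ctrl.observe(): the state, without advancing time (a new reading comes with each control period).
- ctrl.get_image(name): name is "scene" or "top"; returns the picture (400x640x3 uint8, blue, green, red); there is no depth.
- ctrl.camera_info(name): a dict with "intrinsics" (3x3 intrinsics, pixels), "dist" ([k1, k2, p1, p2, k3] as OpenCV has them; the pictures are not rectified), "R" (3x3) and "t" (3): a world point X has camera coordinates R X + t. Camera axes: x right, y down, z forward; pixel columns grow to the right and rows downward; lengths in m; the calibration is good to about 2 mm. A picture is of the moment at which its call begins. camera_info takes no time and is no camera call.
- ctrl.hand_in(): hands the job in; it is judged then, once.
The state is a dict: "time": time; "joints": joint angles; "qvel": joint speeds; "tau": joint torques, N m; "position": TCP position; "orientation": TCP orientation; "wrist_force": force on the tool from outside, world axes, zero at the start; "moment": the same for the moment, N m; "gripper_width": finger opening in m; "grasp_force": force on a finger pad.
Only numpy, scipy, OpenCV 4.12 (cv2) and the standard library are available. Lean on these libraries where they do the work, as an engineer would, in place of code of your own. Each camera call takes 0.05 s, during which the arm holds its last target. There are 200 camera calls.

## Working session

There is one attempt and no reset: what is moved stays moved. The work goes in short steps, Python scripts to look and compute and a tool call to move; the robot and the scene stay as the last step left them, time stands still between calls to the robot, and variables do not carry over. Pictures are saved under pics/ and viewed, at most 10 in all, crops included, and the job is handed in when it is done.

Besides the shell and the picture viewer there is one more tool, called as name([rows], argument=value, ...), one row to a line, values as JSON. carry_out: Moves the arm, as the interface text tells. Its arguments: {"type":"object","properties":{"plan":{"type":"array"},"squeeze":{"type":"number"}},"required":["plan"]}

```bash
mkdir -p pics; python3 - <<'E'
from station import ctrl
import cv2
for n in("scene","top"):
    im=ctrl.get_image(n); cv2.imwrite(f"pics/{n}0.png",im)
    c=ctrl.camera_info(n); print(n,c)
s=ctrl.observe();print(s)
E
```

```text
scene {'intrinsics': array([[490.53601714,   0.        , 311.20847921],
       [  0.        , 490.53601714, 201.60061395],
       [  0.        ,   0.        ,   1.        ]]), 'dist': array([-0.08564338,  0.        ,  0.        ,  0.        ,  0.        ]), 'R': array([[-4.76586743e-01, -8.79127435e-01, -1.73712627e-04],
       [-6.96300593e-01,  3.77594479e-01, -6.10399782e-01],
       [ 5.36684787e-01, -2.90787488e-01, -7.92093477e-01]]), 't': array([0.27140828, 0.43439843, 0.94723306])}
top {'intrinsics': array([[446.69450551,   0.        , 321.68722987],
       [  0.        , 446.69450551, 195.5528756 ],
       [  0.        ,   0.        ,   1.        ]]), 'dist': array([-0.01954896,  0.        ,  0.        ,  0.        ,  0.        ]), 'R': array([[-0.02694693, -0.99911497, -0.03229778],
       [-0.99920286,  0.02787315, -0.02857855],
       [ 0.02945349,  0.03150193, -0.99906963]]), 't': array([0.03348402, 0.55114819, 1.01781627])}
{'time': 0.1, 'joints': array([-1.44205780e+00,  8.79389808e-02,  1.37207269e+00, -1.16266961e-05,
        1.68362113e+00, -1.03076618e-01]), 'qvel': array([ 0.0011504 , -0.00146267, -0.00433648, -0.00071653,  0.00169391,
        0.00094834]), 'tau': array([ 1.88267564e-03, -3.41253662e+01, -3.03300977e+01,  7.19488389e-02,
        3.04250268e-02, -9.53890253e-05]), 'position': array([ 0.12630027, -0.53479846,  0.20440504]), 'orientation': array([-3.13956215e+00, -1.98425136e-04,  2.31813646e-01]), 'wrist_force': array([ 0.52803403,  0.28859996, -0.70208967]), 'moment': array([-0.04476694,  0.04909101, -0.09281825]), 'grasp_force': 0.0, 'gripper_width': 0.09436908305020278}
```

View pics/scene0.png

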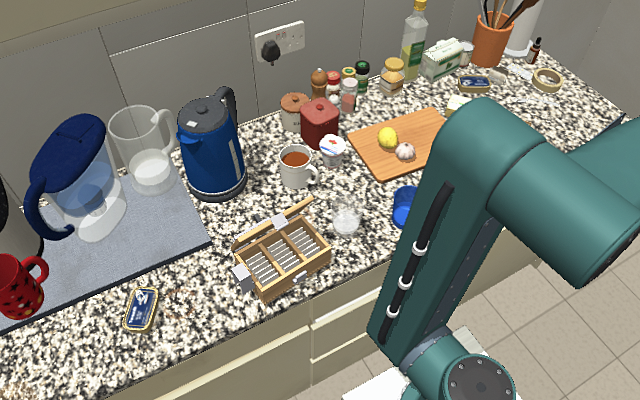

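View pics/top0.png

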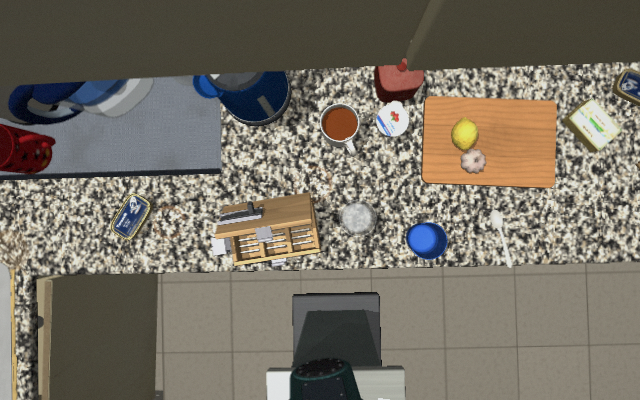

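The tea box is at top (268,230), with its lid open. The clear glass is at top (358,218); the blue one at (427,240) is the look-alike. The mug with tea stands at (340,125), behind the box. I'll enlarge both views of the box.

```bash
python3 - <<'E'
import cv2,numpy as np
a=cv2.imread("pics/top0.png")[180:280,200:400];b=cv2.imread("pics/scene0.png")[180:305,220:370]
cv2.imwrite("pics/c1.png",cv2.resize(a,None,fx=4,fy=4,interpolation=2))
cv2.imwrite("pics/c2.png",cv2.resize(b,None,fx=4.8,fy=4.8,interpolation=2))
E
```

```text
(no output)
```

View pics/c1.png

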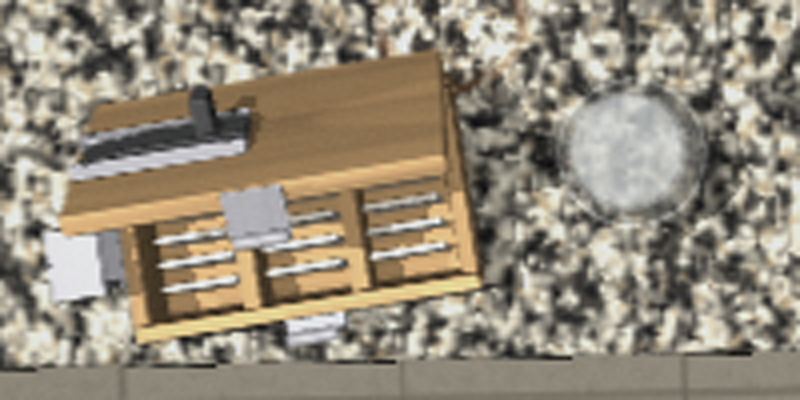

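View pics/c2.png

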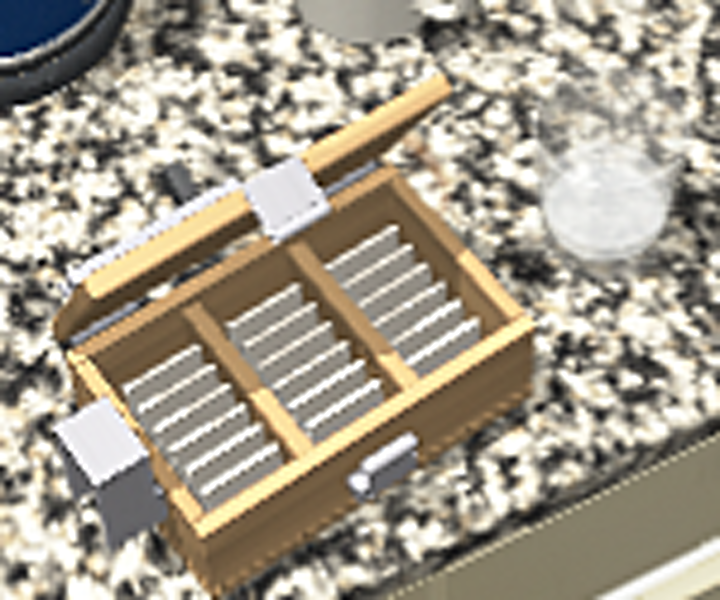

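```bash
cat > h.py <<'E'
import numpy as np,cv2
from station import ctrl
def cam(n):
    c=ctrl.camera_info(n);return [np.array(c[k],float) for k in("intrinsics","dist","R","t")]
def ray(n,p):
    K,d,R,t=cam(n);u=cv2.undistortPoints(np.array([[p]],float),K,d)[0,0]
    return -R.T@t,R.T@np.array([u[0],u[1],1])
def plane(n,p,z):
    o,v=ray(n,p);return o+v*(z-o[2])/v[2]
def tri(p,q):
    o1,v1=ray("top",p);o2,v2=ray("scene",q)
    s=np.linalg.lstsq(np.c_[v1,-v2],o2-o1,rcond=None)[0]
    a,b=o1+s[0]*v1,o2+s[1]*v2;return (a+b)/2,np.linalg.norm(a-b)
def proj(n,X):
    K,d,R,t=cam(n);return cv2.projectPoints(np.atleast_2d(X),cv2.Rodrigues(R)[0],t,K,d)[0][:,0]
E
python3 - <<'E'
from h import *
np.set_printoptions(precision=4,suppress=True)
T=lambda x,y:(200+x/4-.4,180+y/4-.4)
S=lambda x,y:(220+x/4.8-.4,180+y/4.8-.4)
fl,fr=plane("top",T(137,331),.07),plane("top",T(481,279),.07)
sl,sr,br,bl=[plane("scene",S(*p),.07) for p in((203,533),(532,325),(390,170),(72,352))]
print("top F",fl,fr,np.linalg.norm(fl-fr));print("scene",sl,sr,br,bl,[np.linalg.norm(a-b) for a,b in((sl,sr),(sr,br),(bl,sl))])
for a,b in((fl,fr),(sl,sr),(bl,br)): d=a-b;print("yaw",np.arctan2(-d[0],d[1]))
for a in((T(62,213),S(90,290)),(T(443,157),S(448,78))):print("lid",tri(*a))
print("glass",plane("top",T(632,150),.0),plane("top",T(632,150),.092))
print("mug top",plane("top",(340,125),.092))
E
```

```text
top F [0.4106 0.2106 0.07  ] [0.4343 0.0235 0.07  ] 0.18864391597590002
scene [0.4028 0.2105 0.07  ] [0.428 0.027 0.07 ] [0.5404 0.0439 0.07  ] [0.5179 0.2247 0.07  ] [np.float64(0.18523458430459355), np.float64(0.11363003831500915), np.float64(0.11599785286369907)]
yaw 0.12596398674745152
yaw 0.1365611190003016
yaw 0.12358200716667526
lid (array([0.4795, 0.2207, 0.1725]), np.float64(0.003414035318926624))
lid (array([0.502 , 0.0343, 0.1809]), np.float64(0.0034858051283971994))
glass [ 0.5001 -0.0629  0.    ] [ 0.502  -0.0586  0.092 ]
mug top [ 0.6977 -0.0271  0.092 ]
```

The pose I'll use is box origin ≈ (0.475, 0.126) with yaw ≈ 0.127. Measured edges of 185–189 and 113–116 mm fit the stated 190×120. The lid angle is about 1.05. The first move goes above and behind the lid with the fingers shut.

carry_out([
  {"grip":0,"tx":0,"ty":0,"tz":-2.5,"rx":0,"ry":0,"rz":0.105},
  {"grip":0,"tx":1.5,"ty":-2.0,"tz":-2.5,"rx":0,"ry":0,"rz":0},
  {"grip":0,"tx":2.1,"ty":-2.6,"tz":0,"rx":0,"ry":0,"rz":0},
  {"grip":0,"tx":2.1,"ty":-2.6,"tz":0,"rx":0,"ry":0,"rz":0},
  {"grip":0,"tx":2.1,"ty":-2.6,"tz":0,"rx":0,"ry":0,"rz":0},
])

```text
time: 0.52
position: [0.1917, -0.4272, 0.2555]
orientation: [3.141, -0.0, 0.126]
wrist_force: [0.3, 0.3, 0.1]
gripper_width: 0.064
grasp_force: 0.0
```

carry_out([
  {"grip":0,"tx":2.1,"ty":-2.6,"tz":0,"rx":0,"ry":0,"rz":0},
  {"grip":0,"tx":2.1,"ty":-2.6,"tz":0,"rx":0,"ry":0,"rz":0},
  {"grip":0,"tx":2.1,"ty":-2.6,"tz":0,"rx":0,"ry":0,"rz":0},
  {"grip":0,"tx":2.1,"ty":-2.6,"tz":0,"rx":0,"ry":0,"rz":0},
  {"grip":0,"tx":2.1,"ty":-2.6,"tz":0,"rx":0,"ry":0,"rz":0},
])

```text
time: 0.93
position: [0.2794, -0.2843, 0.255]
orientation: [-3.141, 0.0, 0.126]
wrist_force: [1.2, -0.6, -0.1]
gripper_width: 0.0308
grasp_force: 0.0
```

carry_out([
  {"grip":0,"tx":2.1,"ty":-2.6,"tz":0,"rx":0,"ry":0,"rz":0},
  {"grip":0,"tx":2.1,"ty":-2.6,"tz":0,"rx":0,"ry":0,"rz":0},
  {"grip":0,"tx":2.1,"ty":-2.6,"tz":0,"rx":0,"ry":0,"rz":0},
  {"grip":0,"tx":2.1,"ty":-2.6,"tz":0,"rx":0,"ry":0,"rz":0},
  {"grip":0,"tx":2.1,"ty":-2.6,"tz":0,"rx":0,"ry":0,"rz":0},
])

```text
time: 1.35
position: [0.367, -0.1421, 0.2551]
orientation: [-3.142, 0.0, 0.127]
wrist_force: [0.9, -0.6, 1.3]
gripper_width: 0.0008
grasp_force: 0.0
```

carry_out([
  {"grip":0,"tx":2.1,"ty":-2.6,"tz":0,"rx":0,"ry":0,"rz":0},
  {"grip":0,"tx":2.1,"ty":-2.6,"tz":0,"rx":0,"ry":0,"rz":0},
  {"grip":0,"tx":2.1,"ty":-2.6,"tz":0,"rx":0,"ry":0,"rz":0},
  {"grip":0,"tx":2.1,"ty":-2.6,"tz":0,"rx":0,"ry":0,"rz":0},
  {"grip":0,"tx":2.1,"ty":-2.6,"tz":0,"rx":0,"ry":0,"rz":0},
])

```text
time: 1.77
position: [0.4548, 0.0002, 0.255]
orientation: [3.142, 0.001, 0.127]
wrist_force: [-0.6, 0.3, -0.3]
gripper_width: 0.0004
grasp_force: 0.0
```

carry_out([
  {"grip":0,"tx":2.0,"ty":-2.0,"tz":0,"rx":0,"ry":0,"rz":0},
  {"grip":0,"tx":2.0,"ty":-2.0,"tz":0,"rx":0,"ry":0,"rz":0},
  {"grip":0,"tx":2.0,"ty":-2.0,"tz":0,"rx":0,"ry":0,"rz":0},
  {"grip":0,"tx":2.0,"ty":-2.0,"tz":0,"rx":0,"ry":0,"rz":0},
  {"grip":0,"tx":1.5,"ty":-2.0,"tz":0,"rx":0,"ry":0,"rz":0},
])

```text
time: 2.18
position: [0.5368, 0.1111, 0.2544]
orientation: [3.141, 0.001, 0.127]
wrist_force: [0.3, -0.8, -1.1]
gripper_width: 0.0005
grasp_force: 0.0
```

carry_out([
  {"grip":0,"tx":0,"ty":0,"tz":2.0,"rx":0,"ry":0,"rz":0},
  {"grip":0,"tx":0,"ty":0,"tz":2.5,"rx":0,"ry":0,"rz":0},
  {"grip":0,"tx":0,"ty":0,"tz":2.5,"rx":0,"ry":0,"rz":0},
  {"grip":0,"tx":0,"ty":0,"tz":1.5,"rx":0,"ry":0,"rz":0},
  {"grip":0,"tx":0,"ty":0,"tz":0,"rx":0,"ry":0,"rz":0},
])

```text
time: 2.6
position: [0.5332, 0.1095, 0.1651]
orientation: [-3.141, 0.01, 0.127]
wrist_force: [-0.4, -0.3, -0.7]
gripper_width: 0.0003
grasp_force: 0.0
```

```bash
python3 - <<'E'
from h import *
a=ctrl.get_image("top")[150:300,180:400];b=ctrl.get_image("scene")[150:300,200:400]
cv2.imwrite("pics/m1.png",np.vstack([cv2.resize(x,(440,300),interpolation=2) for x in (a,b)]))
s=ctrl.observe();print(s["position"],s["wrist_force"])
E
```

```text
[0.5356641  0.10962587 0.16985787] [1.27680447 0.19945462 0.80232577]
```

View pics/m1.png

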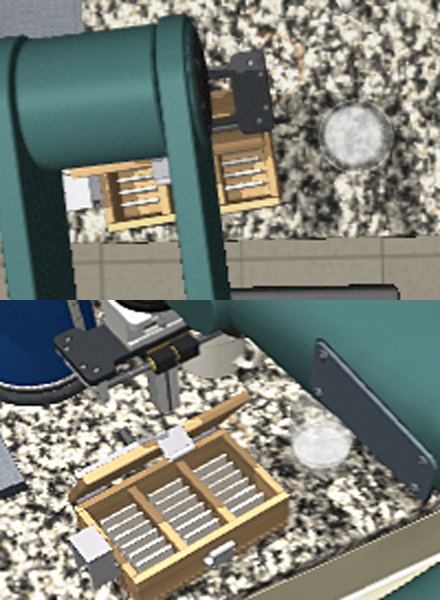

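Both views show the finger behind the lid with clear space, and the glass is untouched. Next I swing the lid down along its arc.

carry_out([
  {"grip":0,"tx":-2.0,"ty":0,"tz":0,"rx":0,"ry":0,"rz":0},
  {"grip":0,"tx":-1.5,"ty":0,"tz":0,"rx":0,"ry":0,"rz":0},
  {"grip":0,"tx":-1.4,"ty":0,"tz":0.3,"rx":0,"ry":0,"rz":0},
  {"grip":0,"tx":-1.0,"ty":0,"tz":0.7,"rx":0,"ry":0,"rz":0},
  {"grip":0,"tx":-0.9,"ty":0,"tz":0.7,"rx":0,"ry":0,"rz":0},
])

```text
time: 3.12
position: [0.4697, 0.101, 0.1564]
orientation: [3.141, -0.006, 0.127]
wrist_force: [0.5, 0.1, -0.3]
gripper_width: 0.0007
grasp_force: 0.2
```

carry_out([
  {"grip":0,"tx":-0.8,"ty":0,"tz":0.9,"rx":0,"ry":0,"rz":0},
  {"grip":0,"tx":-0.8,"ty":0,"tz":0.9,"rx":0,"ry":0,"rz":0},
  {"grip":0,"tx":-0.7,"ty":0,"tz":1.0,"rx":0,"ry":0,"rz":0},
  {"grip":0,"tx":-0.6,"ty":0,"tz":1.0,"rx":0,"ry":0,"rz":0},
  {"grip":0,"tx":-0.4,"ty":0,"tz":0.9,"rx":0,"ry":0,"rz":0},
])

```text
time: 3.53
position: [0.4368, 0.0969, 0.1082]
orientation: [3.141, -0.004, 0.127]
wrist_force: [0.1, -0.1, 0.3]
gripper_width: 0.0003
grasp_force: 0.1
```

```bash
python3 - <<'E'
from h import *
a=ctrl.get_image("top")[150:300,180:400];b=ctrl.get_image("scene")[150:300,200:400]
cv2.imwrite("pics/m2.png",np.vstack([cv2.resize(x,(440,300),interpolation=2) for x in (a,b)]))
s=ctrl.observe();print(s["position"],s["wrist_force"])
E
```

```text
[0.43532076 0.09681111 0.10639261] [-0.21305117 -0.51075794  0.20920048]
```

View pics/m2.png

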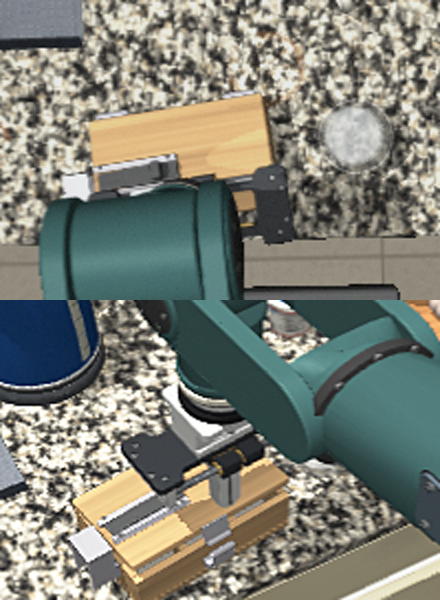

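The lid is almost down, with the fingertip on its front part just beside the strike plate. I'll press it next.

carry_out([
  {"grip":0,"tx":-0.4,"ty":-0.5,"tz":0.5,"rx":0,"ry":0,"rz":0},
  {"grip":0,"tx":-0.3,"ty":0,"tz":0.5,"rx":0,"ry":0,"rz":0},
  {"grip":0,"tx":0,"ty":0,"tz":0.4,"rx":0,"ry":0,"rz":0},
  {"grip":0,"tx":0,"ty":0,"tz":0.4,"rx":0,"ry":0,"rz":0},
  {"grip":0,"tx":0,"ty":0,"tz":0.3,"rx":0,"ry":0,"rz":0},
])

```text
time: 4.05
position: [0.4279, 0.1012, 0.0891]
orientation: [-3.141, 0.001, 0.127]
wrist_force: [-6.8, -0.3, 11.2]
gripper_width: 0.0004
grasp_force: 5.1
```

carry_out([
  {"grip":0,"tx":0,"ty":0,"tz":0.2,"rx":0,"ry":0,"rz":0},
  {"grip":0,"tx":0,"ty":0,"tz":0.2,"rx":0,"ry":0,"rz":0},
  {"grip":0,"tx":0,"ty":0,"tz":0.1,"rx":0,"ry":0,"rz":0},
  {"grip":0,"tx":0,"ty":0,"tz":0,"rx":0,"ry":0,"rz":0},
  {"grip":0,"tx":0,"ty":0,"tz":0,"rx":0,"ry":0,"rz":0},
])

```text
time: 4.47
position: [0.4288, 0.1011, 0.082]
orientation: [3.142, -0.001, 0.127]
wrist_force: [-3.1, 0.5, 9.1]
gripper_width: 0.0006
grasp_force: 4.4
```

carry_out([
  {"grip":0,"tx":0,"ty":0,"tz":0.4,"rx":0,"ry":0,"rz":0},
  {"grip":0,"tx":0,"ty":0,"tz":0.2,"rx":0,"ry":0,"rz":0},
  {"grip":0,"tx":0,"ty":0,"tz":0,"rx":0,"ry":0,"rz":0},
  {"grip":0,"tx":0,"ty":0,"tz":0,"rx":0,"ry":0,"rz":0},
  {"grip":0,"tx":0,"ty":0,"tz":0,"rx":0,"ry":0,"rz":0},
])

```text
time: 4.88
position: [0.4291, 0.1011, 0.0813]
orientation: [3.141, -0.003, 0.127]
wrist_force: [-14.4, -1.9, 32.6]
gripper_width: 0.0006
grasp_force: 16.6
```

carry_out([
  {"grip":0,"tx":0,"ty":0,"tz":-2.0,"rx":0,"ry":0,"rz":0},
  {"grip":0,"tx":0,"ty":0,"tz":-3.0,"rx":0,"ry":0,"rz":0},
  {"grip":0,"tx":2.0,"ty":1.0,"tz":0,"rx":0,"ry":0,"rz":0},
  {"grip":0,"tx":1.9,"ty":0,"tz":0,"rx":0,"ry":0,"rz":0},
  {"grip":0,"tx":0,"ty":0,"tz":0,"rx":0,"ry":0,"rz":0},
])

```text
time: 5.3
position: [0.4711, 0.0959, 0.1247]
orientation: [3.141, -0.003, 0.126]
wrist_force: [0.2, -0.4, 0.1]
gripper_width: 0.0007
grasp_force: 0.0
```

```bash
python3 - <<'E'
from h import *
b=ctrl.get_image("scene")[170:320,210:370]
cv2.imwrite("pics/m3.png",cv2.resize(b,(640,600),interpolation=2))
s=ctrl.observe();print(s["position"],s["wrist_force"])
B=lambda x,y,z:[.475+x*.992-y*.1267,.126+x*.1267+y*.992,z]
print((proj("scene",np.array([B(-.01,.02,.111),B(-.063,.095,.082),B(-.063,-.095,.082),B(.057,.095,.082)]))-[210,170])*4)
E
```

```text
[0.46904712 0.09588862 0.12398151] [-0.25593764  0.96468846  0.59246207]
[[264.76441711 308.796056  ]
 [204.58432613 476.90189949]
 [490.41828959 300.052968  ]
 [ 90.11376136 320.24039513]]
```

View pics/m3.png

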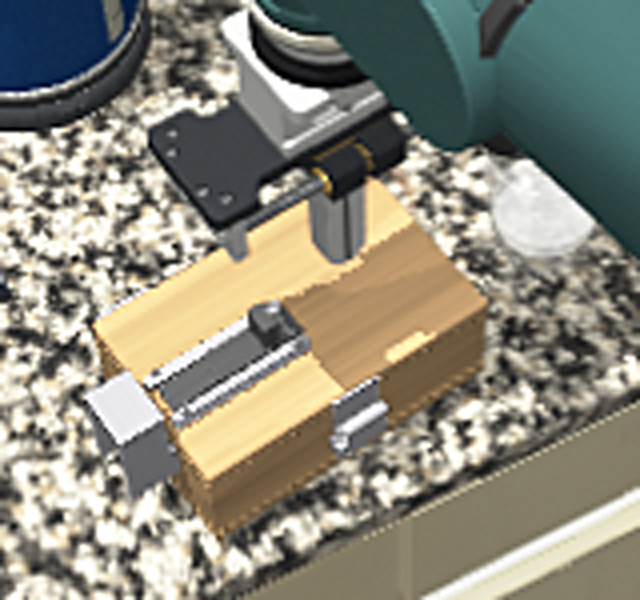

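The lid is shut and clipped. The tab's top sits at (267,308), against a predicted (265,309). Before lowering, I'll check where the stub hanging from the gripper at (237,260) lies.

```bash
python3 - <<'E'
from h import *
np.set_printoptions(precision=3,suppress=True)
R=np.array([[.992,.1267],[-.1267,.992]])
for px in((237,262),(340,262)):
  for z in(.1,.124,.15,.18,.22):
    P=plane("scene",(210+px[0]/4,170+px[1]/4),z);print(px,z,R@(P[:2]-ctrl.observe()["position"][:2]))
E
```

```text
(237, 262) 0.1 [0.041 0.041]
(237, 262) 0.124 [0.026 0.049]
(237, 262) 0.15 [0.011 0.057]
(237, 262) 0.18 [-0.007  0.066]
(237, 262) 0.22 [-0.031  0.078]
(340, 262) 0.1 [ 0.007 -0.005]
(340, 262) 0.124 [-0.006  0.003]
(340, 262) 0.15 [-0.021  0.012]
(340, 262) 0.18 [-0.038  0.023]
(340, 262) 0.22 [-0.06   0.037]
```

carry_out([
  {"grip":0,"tx":0,"ty":0,"tz":1.0,"rx":0,"ry":0,"rz":0},
  {"grip":0,"tx":0,"ty":0,"tz":1.0,"rx":0,"ry":0,"rz":0},
  {"grip":0,"tx":0,"ty":0,"tz":0.5,"rx":0,"ry":0,"rz":0},
  {"grip":0,"tx":0,"ty":-0.5,"tz":0,"rx":0,"ry":0,"rz":0},
  {"grip":0,"tx":0,"ty":-0.5,"tz":0,"rx":0,"ry":0,"rz":0},
])

```text
time: 5.77
position: [0.4658, 0.1061, 0.0983]
orientation: [-3.141, 0.002, 0.126]
wrist_force: [-0.2, 0.1, 0.3]
gripper_width: 0.0001
grasp_force: 0.0
```

carry_out([
  {"grip":0,"tx":0.1,"ty":-1.0,"tz":0,"rx":0,"ry":0,"rz":0},
  {"grip":0,"tx":0,"ty":-1.0,"tz":0,"rx":0,"ry":0,"rz":0},
  {"grip":0,"tx":0,"ty":-0.9,"tz":0,"rx":0,"ry":0,"rz":0},
  {"grip":0,"tx":0,"ty":-0.9,"tz":0,"rx":0,"ry":0,"rz":0},
  {"grip":0,"tx":0,"ty":-0.8,"tz":0,"rx":0,"ry":0,"rz":0},
])

```text
time: 6.18
position: [0.4622, 0.1527, 0.0999]
orientation: [3.141, -0.001, 0.128]
wrist_force: [-0.3, -1.8, 0.1]
gripper_width: 0.0008
grasp_force: 0.7
```

carry_out([
  {"grip":0,"tx":0,"ty":-0.5,"tz":0,"rx":0,"ry":0,"rz":0},
  {"grip":0,"tx":0,"ty":-0.5,"tz":0,"rx":0,"ry":0,"rz":0},
  {"grip":0,"tx":0,"ty":-0.4,"tz":0,"rx":0,"ry":0,"rz":0},
  {"grip":0,"tx":0,"ty":-0.3,"tz":0,"rx":0,"ry":0,"rz":0},
  {"grip":0,"tx":0,"ty":-0.2,"tz":0,"rx":0,"ry":0,"rz":0},
])

```text
time: 6.6
position: [0.4599, 0.1693, 0.0996]
orientation: [3.138, 0.0, 0.126]
wrist_force: [0.5, -6.3, 2.3]
gripper_width: 0.0004
grasp_force: 3.3
```

carry_out([
  {"grip":0,"tx":0,"ty":-0.3,"tz":0,"rx":0,"ry":0,"rz":0},
  {"grip":0,"tx":0,"ty":-0.3,"tz":0,"rx":0,"ry":0,"rz":0},
  {"grip":0,"tx":0,"ty":-0.2,"tz":0,"rx":0,"ry":0,"rz":0},
  {"grip":0,"tx":0,"ty":0,"tz":0,"rx":0,"ry":0,"rz":0},
  {"grip":0,"tx":0,"ty":0,"tz":0,"rx":0,"ry":0,"rz":0},
])

```text
time: 7.02
position: [0.4594, 0.1733, 0.0995]
orientation: [3.13, 0.001, 0.125]
wrist_force: [0.8, -14.4, 2.9]
gripper_width: 0.0006
grasp_force: 7.3
```

carry_out([
  {"grip":0,"tx":0,"ty":-0.3,"tz":0,"rx":0,"ry":0,"rz":0},
  {"grip":0,"tx":0,"ty":-0.2,"tz":0,"rx":0,"ry":0,"rz":0},
  {"grip":0,"tx":0,"ty":0,"tz":0,"rx":0,"ry":0,"rz":0},
  {"grip":0,"tx":0,"ty":0,"tz":0,"rx":0,"ry":0,"rz":0},
  {"grip":0,"tx":0,"ty":0,"tz":0,"rx":0,"ry":0,"rz":0},
])

```text
time: 7.43
position: [0.4594, 0.1736, 0.0996]
orientation: [3.121, 0.001, 0.123]
wrist_force: [1.6, -24.7, 4.1]
gripper_width: 0.0002
grasp_force: 12.6
```

The bolt moved 0.3 mm while the force rose by 10 N, so it is on the end stop. I'll back off, lift and look.

carry_out([
  {"grip":0,"tx":0,"ty":1.0,"tz":0,"rx":0,"ry":0,"rz":0},
  {"grip":0,"tx":0,"ty":1.5,"tz":0,"rx":0,"ry":0,"rz":0},
  {"grip":0,"tx":0,"ty":0,"tz":-2.0,"rx":0,"ry":0,"rz":0},
  {"grip":0,"tx":0,"ty":0,"tz":-3.5,"rx":0,"ry":0,"rz":0},
  {"grip":0,"tx":0,"ty":1.5,"tz":-3.5,"rx":0,"ry":0,"rz":0},
])

```text
time: 7.85
position: [0.4617, 0.1456, 0.1887]
orientation: [-3.138, 0.004, 0.129]
wrist_force: [-0.3, -0.2, 1.0]
gripper_width: 0.0005
grasp_force: 0.0
```

carry_out([
  {"grip":0,"tx":0,"ty":3.0,"tz":0,"rx":0,"ry":0,"rz":0},
  {"grip":0,"tx":0,"ty":3.0,"tz":0,"rx":0,"ry":0,"rz":0},
  {"grip":0,"tx":0,"ty":3.0,"tz":0,"rx":0,"ry":0,"rz":0},
  {"grip":0,"tx":0,"ty":1.5,"tz":0,"rx":0,"ry":0,"rz":0},
  {"grip":0,"tx":0,"ty":0,"tz":0,"rx":0,"ry":0,"rz":0},
])

```text
time: 8.27
position: [0.4769, 0.0377, 0.1892]
orientation: [-3.141, -0.0, 0.123]
wrist_force: [0.7, 0.6, 0.2]
gripper_width: 0.0003
grasp_force: 0.0
```

```bash
python3 - <<'E'
from h import *
b=ctrl.get_image("scene")[170:320,210:370]
cv2.imwrite("pics/m4.png",cv2.resize(b,(640,600),interpolation=2))
s=ctrl.observe();print(s["position"],s["wrist_force"])
B=lambda x,y,z:[.475+x*.992-y*.1267,.126+x*.1267+y*.992,z]
print((proj("scene",np.array([B(-.01,.065,.111),B(-.01,.06,.111)]))-[210,170])*4)
E
```

```text
[0.47659212 0.03927647 0.18918629] [-0.39525559 -0.26556329  0.0339057 ]
[[194.60678558 350.26675988]
 [202.49825715 345.60354723]]
```

View pics/m4.png

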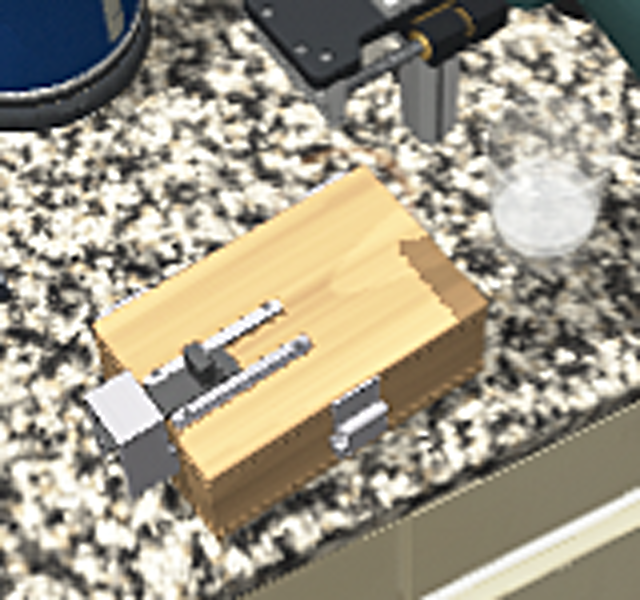

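The lid is shut in its clip and the tab is at about (200,352), where a fully home bolt should put it. The glass is standing and the gripper is clear.

```bash
python3 -c "
from station import ctrl
print(ctrl.hand_in())"
```

```text
the job is handed in; nothing more can be done
None
```

The tea box lid is snapped shut in its clip, and the bolt is pushed to its end stop in the keeper. The arm touched neither the glass nor the mug, and I handed the job in at about 8 s; no verdict came back.

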